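# Fit the retaining bar over the power module

## Task

Snap the round metal bar straight forward out of the two spring clips of its stand. Then lower it gently across the two steel forks on the round white plate, so that it bridges the black power module, lies down in both notches and sticks out about equally at each side. Leave the module where it is.

Things in the scene. Friction and masses are not known exactly. Their poses are not given: they have to be found in the camera images.
- bar: Plain round aluminium bar, 24 mm in diameter, 196 mm long, about 0.18 kg, level at the start in the two clips of the stand. Origin at its very centre; y along the bar (it may be rolled about y). It may sit up to 12 mm off the middle of the stand, lengthwise.
- stand: Grey clip stand fixed to the bench: base 110 x 160 x 8 mm, two uprights (x 12 to 26 mm, up to z = 128 mm) with a black sprung C-clip each. Origin on the bench under the middle of the clipped bar, z up. The clipped bar lies along y at x = 0, z = 0.110. The clips' mouths face -x (forward, roughly towards the robot): the bar comes out along -x.
- clips (a point): Point midway between the two clips, on the clipped bar's axis. Clips 18 mm wide at y = -55 and +55 mm; jaws reach 20 mm above, below and in front of the axis. Pulled along the stand's -x the bar takes about 10 N (5 to 15), then comes away suddenly, free after 20 mm. Between the clips 90 mm of the bar is clear for fingers in front, behind and above, and below down to the base.
- plate: Round white mounting plate, 220 mm in diameter, 12 mm thick, fixed to the bench, with two upright steel forks at y = -70 and +70 mm, each 12 mm thick along y and 40 mm wide along x. Origin at the centre of its underside, on the bench, z up.
- seat (a point): Where the laid bar's centre belongs: x = 0, y = 0, z = 0.090 of the plate, bar along the plate's y. Each fork has a U notch open to the top, 28 mm wide, centred on x = 0, its floor 78 mm above the bench, its straight sides up to 95 mm, then flared out to about 105 mm.
- module: Black power module, 60 x 120 x 62 mm, 0.5 kg, loose on the plate between the forks, long side along the plate's y. Origin at the centre of its underside, 12 mm above the bench. A tall block at each end (62 mm, top 4 mm below the laid bar) and a low middle 76 mm long (28 mm), which leaves 50 mm under the laid bar's axis for fingertips.

How it is judged (in metres and radians):
On the way:
1. the bar has come out of both clips by their mouths: its centre is 20 to 120 mm in front of its clipped place, within 40 mm of it in height and sideways, and still roughly parallel to the stand (x of bar in the frame of stand between -0.12 and -0.02 m and y of bar in the frame of stand between -0.04 and 0.04 m and z of bar in the frame of stand between 0.07 and 0.15 m and angle between the y axis of bar and the y axis of stand, either way round below 0.35 rad), for 0.1 s.
At the end, for the whole second after the job is handed in: The bar rests, released and still, in the notches of both forks: centre within 5 mm across them, 4 mm in height and 15 mm lengthwise of the middle of the plate, 90 mm up, parallel to the forks' line within 0.06 rad; the module is upright within 12 mm of the plate's middle (x of bar in the frame of plate between -0.005 and 0.005 m and y of bar in the frame of plate between -0.015 and 0.015 m and z of bar in the frame of plate between 0.086 and 0.094 m and angle between the y axis of bar and the y axis of plate, either way round below 0.06 rad and linear speed of bar below 0.02 m/s and horizontal distance between module and plate below 0.012 m and angle between module's own z axis and vertical below 0.1 rad); the robot touches nothing.
It fails at once if the module is shifted by more than 12 mm (distance of module from where it was at the start of the episode above 0.012 m).
It fails at once if the bar is dropped or thrown into the forks: it moves faster than 0.5 m/s within 50 mm of its place in them (horizontal distance between bar and plate below 0.05 m and z of bar in the frame of plate below 0.14 m and linear speed of bar above 0.5 m/s).
It also fails if it takes over 43 s, if anything falls off the work surface, if the arm or the gripper's body presses on something with over 40 N, if the wrist force passes 120 N, or if a joint passes its speed limit or range.

## Robot

A 6-joint arm with a two-finger parallel gripper is mounted at the origin on the work surface. World frame = base frame: x ahead of the robot, y to its left, z up, the work surface at z = 0. Lengths are in mm, angles in rad, forces in N, time in s.
With the tool pointing down it reaches from about 275 to 750 mm from the base axis. Payload 10.2 kg.
Tool frame: the origin (TCP) lies between the finger pads; the fingertips stand 17 mm ahead of it and the grasp point (between the pads) lies 2 mm behind it (tips_ahead is the distance from the TCP to the fingertips, in mm); z points along the fingers, y is the line along which they close (so a half turn about z gives the same grasp; the last joint's range is limited). The gripper opens to 85 mm and grips with 20 to 120 N. Pads are 22 mm wide; open, the fingers measure 114 mm over their backs; the gripper's body (76 mm by 85 mm) begins 54 mm behind the grasp point. The pads swing forward as they close: fully open they stand 13 mm farther back than shut.
Start: joints at [1.078, 0.313, 1.498, -0, 1.331, -0.223], TCP at [139.946, 506.01, 248.294] pointing down, gripper open.
Joint ranges: [-2.94, 2.94], [-0.97, 2.17], [0.19, 2.56], [-1.23, 4.37], [0.02, 3.11], [-2.88, 2.88]. Speed limits (rad/s): [2.39, 2.39, 3.01, 3.14, 3.14, 3.14].

## Interface

Orientations are given as a unit quaternion [w, x, y, z].
In Python, from rig import sense, capture, finish_job, boxes_of, tips_ahead gives the robot as it stands.
- The arm moves only by the tool drive_tool, never from a script. Its argument "commands" is text: rows parted by semicolons, each of 7 numbers parted by spaces: the shift along the world's x, y, z in units of 0.1 m (1.0 is 0.1 m), then the turn, a rotation vector about the world's x, y, z in units of pi/4 rad (1.0 is pi/4 rad), then the opening in per cent of the stroke, from 0 (shut) to 100 (fully open). A call has 1 to 20 rows; each row shifts and turns the commanded pose from where the row before left it; what a row does not reach is not made up. A row lasts 1/12 s, in which the tool goes at most 41.7 mm and 7.16 degrees, less where a joint would pass 70% of its speed; a pose out of reach is approached as far as the arm can. A call with a number of a shift or a turn outside -1 to 1 is refused whole. A call with a gripper value outside its range is refused whole. The fingers move at their own pace and stop on an object; "force" is the grip in N (left out, the last holds). Time passes only in rows, so rows that do not move let the fingers close. It gives the time, the measured TCP pose, the force, the opening and the grip force at its end, in the units of the state.
- sense(): the state, without advancing time (a new reading comes with each control period).
- capture(name): name is "side" or "top"; returns a dict with "pixels" (420x560x3 uint8, blue, green, red), "fov_y" (degrees; the focal length in pixels is half the picture's height over the tangent of half this angle, whatever the lens; pixels are square), "cx", "cy" (the principal point, pixels), "k1" (the pictures are not rectified: a ray, as slopes to the right and down, at radius r is drawn at 1 + k1 r^2 times it, then the intrinsics apply), "position" and "attitude" of the camera in the world. Camera axes: x right, y down, z forward; pixel columns grow to the right and rows downward; lengths in mm; the calibration is good to about 2 mm. A picture is of the moment at which its call begins. There is no depth.
- finish_job(): hands the job in; it is judged then, once.
Trained networks look in a picture, given as the dict that the camera call returned (one of the last four; its "shot" number tells which), for a name from the list of things; names that differ only in an ending like _2 or _b are one class to them, and where a whole thing is asked for, a point or a joint stands for the part that bears it (a point fixed in the world has none). Each returns a list of dicts, best first, with "confidence" (0 to 1); they miss things now and then, are a little off and sometimes report something else, mostly with a low value. They report only what shows in the picture. A call takes as long as a camera call.
- boxes_of(picture, name): "position" ([column, row] in pixels, amid what is visible of it).
The state is a dict: "time_s": time; "joints": joint angles; "dq": joint speeds; "tau": joint torques, N m; "eef_pos": TCP position; "ee_rot": TCP orientation; "force": force on the tool from outside, world axes, zero at the start; "wrist_torque": the same for the moment, N m; "grip_width": opening from 0.0 (shut) to 1.0 (fully open); "grip_force": force on a finger pad.
Only numpy, scipy, OpenCV 4.12 (cv2) and the standard library are available. Lean on these libraries where they do the work, as an engineer would, in place of code of your own. Each camera call takes 0.05 s, during which the arm holds its last target. There are 200 camera calls.

## Working session

There is one attempt and no reset: what is moved stays moved. The work goes in short steps, Python scripts to look and compute and a tool call to move; the robot and the scene stay as the last step left them, time stands still between calls to the robot, and variables do not carry over. Pictures are saved under pics/ and viewed, at most 10 in all, crops included, and the job is handed in when it is done.

Besides the shell and the picture viewer there is one more tool, called after "Emit:" as name(argument=value, ...) on one line, values as JSON. drive_tool: Moves the arm, as the interface text tells. Shifts and turns lie within -1 to 1; 1 stands for 0.1 m of shift or pi/4 rad of turn. Its arguments: {"type":"object","properties":{"commands":{"type":"string"},"force":{"type":"number"}},"required":["commands"]}

```bash
mkdir -p pics; ls
cat > h.py <<'E'
import numpy as np, cv2
from rig import *
from scipy.spatial.transform import Rotation as R
def cam(p):
    f=210/np.tan(np.radians(p["fov_y"])/2)
    q=p["attitude"]; Rm=R.from_quat([q[1],q[2],q[3],q[0]]).as_matrix() if np.size(q)==4 else np.array(q)
    return f,Rm,np.array(p["position"],float)
def proj(p,X):
    f,Rm,t=cam(p); c=(np.atleast_2d(X)-t)@Rm; s=c[:,:2]/c[:,2:]
    r2=(s**2).sum(1,keepdims=True); s=s*(1+p["k1"]*r2)
    return s*f+[p["cx"],p["cy"]]
def ray(p,uv):
    f,Rm,t=cam(p); d=(np.array(uv,float)-[p["cx"],p["cy"]])/f; s=d.copy()
    for _ in range(30): s=d/(1+p["k1"]*(s@s))
    return t,Rm@np.array([s[0],s[1],1])
def atz(p,uv,z):
    t,d=ray(p,uv); return t+d*(z-t[2])/d[2]
E
python3 - <<'E'
from h import *
for n in("side","top"):
    p=capture(n); cv2.imwrite(f"pics/{n}0.png",p["pixels"])
    np.save(f"{n}0.npy",p,allow_pickle=True)
    print(n,{k:v for k,v in p.items() if k!="pixels"})
    for o in("bar","stand","plate","module","clips","seat"):
        print(o,[(np.round(b["position"],1).tolist(),round(b["confidence"],2)) for b in boxes_of(p,o)][:3])
print(sense())
E
```

```text
pics
side {'fov_y': 43.22669570714397, 'cx': 280.7968590371073, 'cy': 214.62548187661028, 'k1': -0.1961120714501553, 'position': array([ 102.07468203, -515.74371665,  713.02441925]), 'attitude': array([-0.3767834 ,  0.85397746, -0.33059224,  0.13951895]), 'shot': 1}
bar [([386.3, 283.7], 0.89)]
stand [([384.6, 321.6], 0.66)]
plate [([223.0, 205.0], 0.78)]
module [([210.2, 180.5], 0.92)]
clips [([381.8, 324.8], 0.93)]
seat [([221.7, 202.0], 0.78)]
top {'fov_y': 48.06113529964625, 'cx': 290.6270828704915, 'cy': 204.61774045008607, 'k1': -0.1310338321457803, 'position': array([ 377.86179479,   10.27952355, 1037.77852247]), 'attitude': array([-0.06430983,  0.71336828, -0.69509214,  0.06178079]), 'shot': 2}
bar [([413.5, 204.6], 0.8)]
stand [([410.8, 213.1], 0.72)]
plate [([217.3, 224.2], 0.93)]
module [([212.2, 210.0], 0.89)]
clips [([407.6, 212.1], 0.75)]
seat [([219.2, 223.0], 0.76)]
{'time_s': 0.7, 'joints': array([ 1.07761721e+00,  3.12913717e-01,  1.49770445e+00,  2.66662041e-05,
        1.33103529e+00, -2.23435650e-01]), 'dq': array([ 0.00087529, -0.0009707 ,  0.00020702,  0.00116499, -0.00127329,
       -0.00044779]), 'tau': array([-4.21293890e-06, -4.12106860e+01, -2.59867537e+01, -1.72990203e-04,
        5.19835485e-04,  2.18584523e-05]), 'eef_pos': array([139.92697258, 506.00742613, 248.28547831]), 'ee_rot': array([-2.27891160e-05,  1.34466349e-01,  9.90918160e-01, -2.39248887e-05]), 'force': array([0.32612086, 0.78662908, 0.3640269 ]), 'wrist_torque': array([-0.02387857, -0.02903966,  0.00097943]), 'grip_force': 0.0, 'grip_width': 0.9998045005807032}
```

View pics/top0.png

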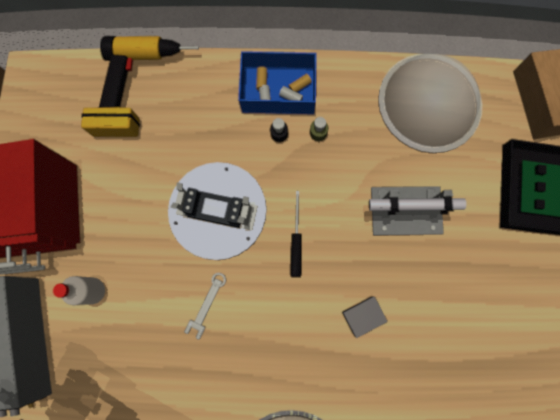

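View pics/side0.png

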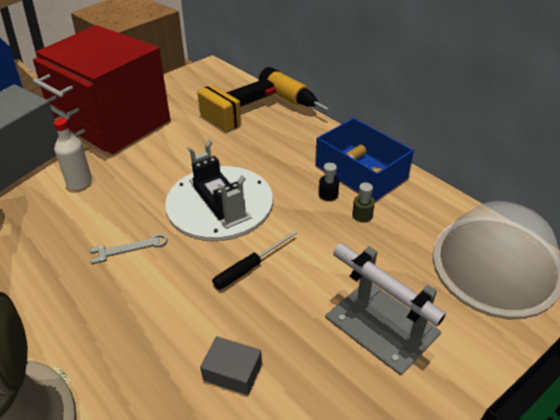

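The top view shows the plate with module at about (217,211) and the clip stand with bar at about (413,204), its mouths facing down-image (towards the robot). The side view shows the same at (220,200) and (387,290). Zooming in for keypoints.

Run:
```python
from h import *
t=np.load("top0.npy",allow_pickle=True).item()["pixels"]; s=np.load("side0.npy",allow_pickle=True).item()["pixels"]
c=lambda im,x,y,w,h:cv2.resize(im[y:y+h,x:x+w],(400,300),interpolation=cv2.INTER_CUBIC)
o=np.vstack([np.hstack([c(t,360,170,112,84),c(t,160,165,120,90)]),np.hstack([c(s,320,235,140,140*3//4+30)[:,:],c(s,160,130,120,90+20)])])
cv2.imwrite("pics/z.png",o)
# top plate/bar fits
p=np.load("top0.npy",allow_pickle=True).item()
hsv=cv2.cvtColor(t,cv2.COLOR_BGR2HSV)
m=((hsv[...,1]<60)&(hsv[...,2]>120)).astype(np.uint8)
m2=np.zeros_like(m); m2[150:270,160:275]=m[150:270,160:275]
cs,_=cv2.findContours(cv2.morphologyEx(m2,cv2.MORPH_CLOSE,np.ones((5,5))),0,1); k=max(cs,key=cv2.contourArea)[:,0]
X=np.array([atz(p,u,12)[:2] for u in k.astype(float)])
A=np.c_[2*X,np.ones(len(X))]; sol=np.linalg.lstsq(A,(X**2).sum(1),rcond=None)[0]
for _ in range(5):
  r=np.hypot(*(X-sol[:2]).T); R0=np.median(r); g=abs(r-R0)<3
  sol=np.linalg.lstsq(A[g],(X[g]**2).sum(1),rcond=None)[0]
print("plate",sol[:2],R0,g.mean())
m3=np.zeros_like(m); m3[190:222,362:475]=((hsv[...,1]<60)&(hsv[...,2]>135))[190:222,362:475]
n,l,st,_=cv2.connectedComponentsWithStats(m3); print(st[1:])
q=np.argwhere(m3)[:,::-1].astype(np.float32); print(cv2.minAreaRect(q))
```

```text
plate [547.06641592 180.5982295 ] 109.22685917525413 1.0
[[452 194   1   1   1]
 [370 199  20   9 148]
 [453 198  13  11 125]
 [399 200  45   8 356]]
((417.52618408203125, 200.56478881835938), (95.08052825927734, 13.87016773223877), 0.6160598993301392)
```

View pics/z.png

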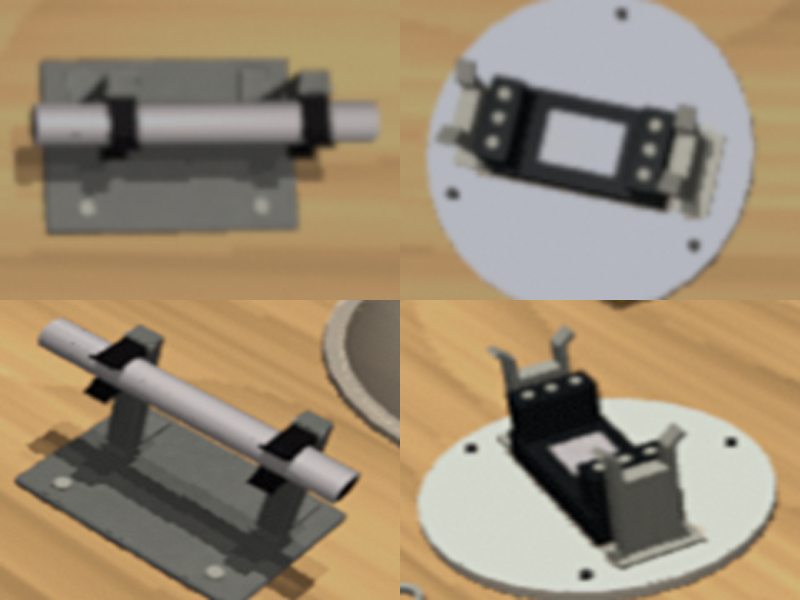

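The zoom gives crop pixels: bar ends top (35,123)/(379,121), side (48,333)/(345,486); base corners top (40,60),(288,59),(298,230),(47,234); fork prong tips top-right crop (465,68),(452,138),(686,112),(680,177).

Run:
```python
from h import *
t=np.load("top0.npy",allow_pickle=True).item(); s=np.load("side0.npy",allow_pickle=True).item()
T1=lambda x,y:(360+x/3.571,170+y/3.571); T2=lambda x,y:(160+(x-400)/3.333,165+y/3.333)
S1=lambda x,y:(320+x/2.857,235+(y-300)/2.222); S2=lambda x,y:(160+(x-400)/3.333,130+(y-300)/2.727)
def tri(a,b):
    o1,d1=ray(t,a);o2,d2=ray(s,b); M=np.c_[d1,-d2]; k=np.linalg.lstsq(M,o2-o1,rcond=None)[0]
    x,y=o1+k[0]*d1,o2+k[1]*d2; return (x+y)/2,np.linalg.norm(x-y)
E=[tri(T1(35,123),S1(48,333)),tri(T1(379,121),S1(345,486))]; print("bar ends",E, np.linalg.norm(E[0][0]-E[1][0]))
b=[atz(t,T1(*q),110) for q in((35,123),(379,121))]; print("bar z110 top",b,np.linalg.norm(b[0]-b[1]))
b=[atz(s,S1(*q),110) for q in((48,333),(345,486))]; print("bar z110 side",b,np.linalg.norm(b[0]-b[1]))
c=np.array([atz(t,T1(*q),8) for q in((40,60),(288,59),(298,230),(47,234))])[:,:2]; print("base",c, np.linalg.norm(np.diff(c,axis=0),axis=1))
for w in ((0,1),(3,2)): d=c[w[0]]-c[w[1]]; print("stand y dir deg",np.degrees(np.arctan2(*d[::-1])))
f=np.array([atz(t,T2(*q),105) for q in((465,68),(452,138),(686,112),(680,177))])[:,:2]; print("fork",f,(f[0]+f[1])/2,(f[2]+f[3])/2,f.mean(0))
d=(f[0]+f[1])/2-(f[2]+f[3])/2; print(np.linalg.norm(d),np.degrees(np.arctan2(*d[::-1])))
print([tri(T2(465,68),S2(570,335)),tri(T2(452,138),S2(497,350)),tri(T2(686,112),S2(680,433))])
```

```text
bar ends [(array([ 549.59132722, -143.20993941,  106.40184413]), np.float64(1.879656683964964)), (array([ 554.7943084 , -340.19901594,  113.45085381]), np.float64(1.4281061048609887))] 197.18381227497818
bar z110 top [array([ 549.71187414, -143.17841817,  110.        ]), array([ 556.01743439, -342.03432622,  110.        ])] 198.9558550427407
bar z110 side [array([ 546.03124142, -145.03391189,  110.        ]), array([ 556.6893749 , -338.83669684,  110.        ])] 194.09563432354852
base [[ 608.96717885 -163.40700518]
 [ 614.13158967 -322.63389816]
 [ 505.01884013 -325.75377572]
 [ 499.10800517 -167.34259947]] [159.31062296 109.15734399 158.52141411]
stand y dir deg 91.8576965466915
stand y dir deg 92.1369000806635
fork [[580.17666323 243.91360026]
 [536.44548595 248.91735517]
 [556.15240468 106.65669395]
 [516.26367999 108.57038932]] [558.31107459 246.41547772] [536.20804233 107.61354164] [547.25955846 177.01450968]
140.55077906012338 80.95210064816169
[(array([584.41626199, 245.03437204,  95.64431663]), np.float64(5.041220239358767)), (array([536.86210511, 249.13152767, 103.74050473]), np.float64(0.45884663419610294)), (array([559.54648175, 106.47446617,  96.61819338]), np.float64(4.126826095714653))]
```

Emit:
drive_tool(commands="0.2 -0.36 0 0 0 -0.08 100;0.2 -0.36 0 0 0 -0.08 100;0.2 -0.36 0 0 0 -0.08 100;0.2 -0.36 0 0 0 -0.08 100;0.2 -0.36 0 0 0 -0.08 100;0.2 -0.36 0 0 0 -0.08 100;0.2 -0.36 0 0 0 -0.08 100;0.2 -0.36 0 0 0 -0.08 100;0.2 -0.36 0 0 0 -0.08 100;0.2 -0.36 0 0 0 -0.08 100;0.2 -0.36 0 0 0 -0.08 100;0.2 -0.36 0 0 0 -0.08 100;0.2 -0.36 0 0 0 -0.08 100;0.2 -0.36 0 0 0 -0.08 100;0.2 -0.36 0 0 0 -0.08 100;0.2 -0.36 0 0 0 -0.08 100;0.2 -0.36 0 0 0 -0.08 100;0.2 -0.36 0 0 0 -0.08 100;0.2 -0.36 0 0 0 -0.08 100;0.2 -0.36 0 0 0 -0.08 100")

```text
time_s: 2.37
eef_pos: [540.5, -216.0, 248.2]
ee_rot: [0.0, 0.692, 0.721, 0.0]
force: [0.7, -0.3, 1.1]
grip_width: 0.999
grip_force: 0.0
```

Emit:
drive_tool(commands="0.12 -0.29 0 0 0 -0.01 100;0 0 -0.3 0 0 0 100;0 0 -0.3 0 0 0 100;0 0 -0.3 0 0 0 100;0 0 -0.3 0 0 0 100;0 0 -0.2 0 0 0 100;0 0 0 0 0 0 100;0 0 0 0 0 0 100")

```text
time_s: 3.03
eef_pos: [551.9, -243.0, 108.2]
ee_rot: [-0.001, 0.694, 0.72, -0.0]
force: [0.5, -0.7, -0.2]
grip_width: 0.999
grip_force: 0.0
```

Run:
```python
from h import *
s=capture("side"); t=capture("top")
c=lambda im,x,y,w,h:cv2.resize(im[y:y+h,x:x+w],(400,300),interpolation=cv2.INTER_CUBIC)
cv2.imwrite("pics/g1.png",np.hstack([c(s["pixels"],300,200,180,135),c(t["pixels"],340,150,160,120)]))
print(sense()["eef_pos"],sense()["force"])
```

```text
[ 552.69982666 -243.49042689  110.14053772] [-0.22199199 -0.05317701  0.52572531]
```

View pics/g1.png

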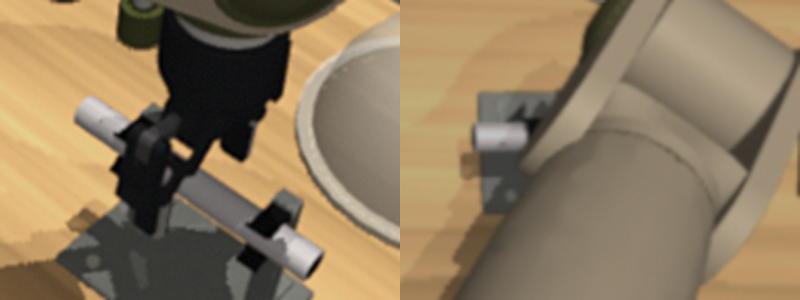

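The side crop shows the fingers straddling the bar between the clips (bar midpoint about (200,185) in the crop). Closing.

Emit:
drive_tool(commands="0 0 0 0 0 0 50;0 0 0 0 0 0 30;0 0 0 0 0 0 15;0 0 0 0 0 0 0;0 0 0 0 0 0 0;0 0 0 0 0 0 0;0 0 0 0 0 0 0;0 0 0 0 0 0 0;0 0 0 0 0 0 0;0 0 0 0 0 0 0;0 0 0 0 0 0 0;0 0 0 0 0 0 0", force=60)

```text
time_s: 4.13
eef_pos: [552.3, -243.1, 108.6]
ee_rot: [0.0, 0.694, 0.72, 0.0]
force: [4.3, 0.4, 4.2]
grip_width: 0.26
grip_force: 58.6
```

Emit:
drive_tool(commands="-0.05 -0.002 0 0 0 0 0;-0.05 -0.002 0 0 0 0 0;-0.05 -0.002 0 0 0 0 0;-0.05 -0.002 0 0 0 0 0;-0.05 -0.002 0 0 0 0 0;-0.05 -0.002 0 0 0 0 0;-0.05 -0.002 0 0 0 0 0;-0.05 -0.002 0 0 0 0 0;-0.05 -0.002 0 0 0 0 0;-0.05 -0.002 0 0 0 0 0;-0.05 -0.002 0 0 0 0 0;-0.05 -0.002 0 0 0 0 0;0 0 0 0 0 0 0;0 0 0 0 0 0 0;0 0 0 0 0 0 0")

```text
time_s: 5.38
eef_pos: [492.1, -245.4, 108.4]
ee_rot: [0.0, 0.694, 0.72, 0.0]
force: [0.4, 0.3, -1.4]
grip_width: 0.259
grip_force: 58.8
```

Run:
```python
from h import *
s=capture("side"); print({k:np.round(v,3) for k,v in sense().items()})
cv2.imwrite("pics/g2.png",cv2.resize(s["pixels"][180:360,260:500],(600,450),interpolation=cv2.INTER_CUBIC))
```

```text
{'time_s': np.float64(5.433), 'joints': array([-0.676,  0.514,  1.594,  0.   ,  1.034, -0.712]), 'dq': array([ 0.001, -0.   , -0.001,  0.001,  0.002, -0.   ]), 'tau': array([-9.8000e-02, -4.7405e+01, -2.2597e+01, -2.0000e-03,  3.0000e-03,
       -0.0000e+00]), 'eef_pos': array([ 492.147, -245.407,  108.334]), 'ee_rot': array([0.   , 0.694, 0.72 , 0.   ]), 'force': array([ 0.219,  0.041, -1.53 ]), 'wrist_torque': array([-0.023, -0.059,  0.051]), 'grip_force': np.float64(58.78), 'grip_width': np.float64(0.263)}
```

View pics/g2.png

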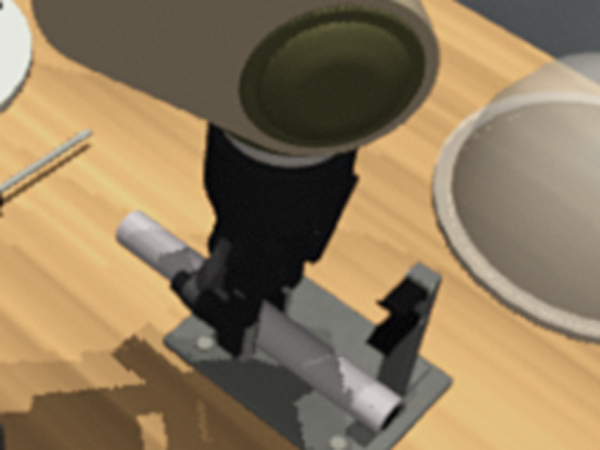

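The bar is out of both clips and held in the fingers, ends at crop (130,228) and (388,408). Checking the bar's position relative to the tool.

Run:
```python
from h import *
s=np.load("side0.npy",allow_pickle=True).item()
e=[atz(s,(260+x/2.5,180+y/2.5),z) for x,y,z in((130,228,110),(388,408,110))]
print(e,(e[0]+e[1])/2,np.linalg.norm(e[0]-e[1]),np.degrees(np.arctan2(*(e[0]-e[1])[1::-1])))
```

```text
[array([ 486.31824638, -150.29854442,  110.        ]), array([ 497.68693127, -338.84698972,  110.        ])] [ 492.00258883 -244.57276707  110.        ] 188.89087649623175 93.45051903825147
```

Emit:
drive_tool(commands="0 0 0.15 0 0 0 0;0 0 0.3 0 0 0 0;0 0 0.3 0 0 0 0;0 0 0.2 0 0 0 0;0 0.15 0 0 0 0 0;0 0.25 0 0 0 -0.02 0;0.02 0.3 0 0 0 -0.02 0;0.04 0.3 0 0 0 -0.02 0;0.04 0.3 0 0 0 -0.02 0;0.05 0.3 0 0 0 -0.02 0;0.05 0.3 0 0 0 -0.02 0;0.05 0.3 0 0 0 -0.02 0;0.05 0.3 0 0 0 -0.02 0;0.05 0.3 0 0 0 -0.02 0;0.05 0.3 0 0 0 -0.02 0;0.05 0.3 0 0 0 -0.02 0;0.05 0.3 0 0 0 -0.02 0;0.04 0.25 0 0 0 -0.02 0;0 0 0 0 0 0 0;0 0 0 0 0 0 0")

```text
time_s: 7.1
eef_pos: [545.1, 151.2, 202.0]
ee_rot: [-0.001, 0.763, 0.646, -0.001]
force: [-0.2, -0.3, -1.5]
grip_width: 0.258
grip_force: 59.0
```

Emit:
drive_tool(commands="0.02 0.28 0 0 0 0.01 0;0 0 -0.2 0 0 0 0;0 0 -0.2 0 0 0 0;0 0 -0.2 0 0 0 0;0 0 -0.1 0 0 0 0;0 0 0 0 0 0 0;0 0 0 0 0 0 0")

```text
time_s: 7.68
eef_pos: [548.0, 177.2, 133.5]
ee_rot: [-0.0, 0.761, 0.648, -0.0]
force: [0.6, -0.1, -1.1]
grip_width: 0.256
grip_force: 59.0
```

Run:
```python
from h import *
s=capture("side"); t=capture("top"); np.save("s1.npy",s,allow_pickle=True); np.save("t1.npy",t,allow_pickle=True)
c=lambda im,x,y:cv2.resize(im[y:y+120,x:x+128],(640,600),interpolation=cv2.INTER_CUBIC)
cv2.imwrite("pics/p1.png",c(s["pixels"],155,105)); cv2.imwrite("pics/p1t.png",c(t["pixels"],150,150))
S=sense();print(S["eef_pos"],S["force"],S["ee_rot"])
```

```text
[548.54718619 177.39800105 134.5299424 ] [ 0.49795328  0.17898703 -1.23523587] [5.89820507e-04 7.61434825e-01 6.48240666e-01 8.35799401e-04]
```

View pics/p1.png

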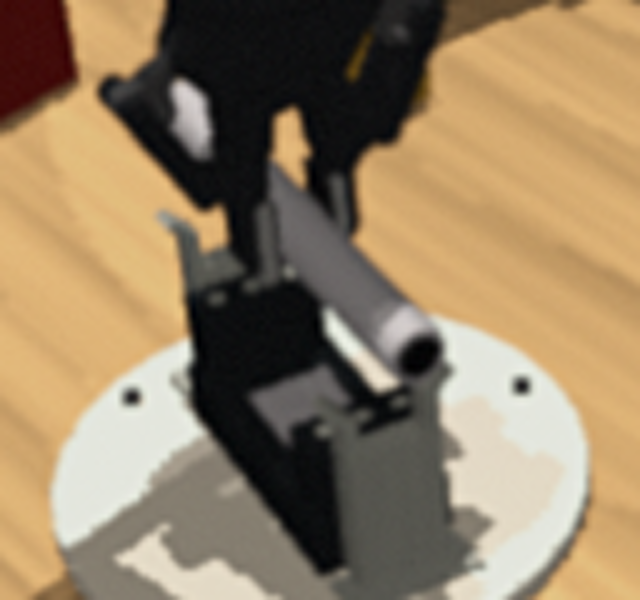

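View pics/p1t.png

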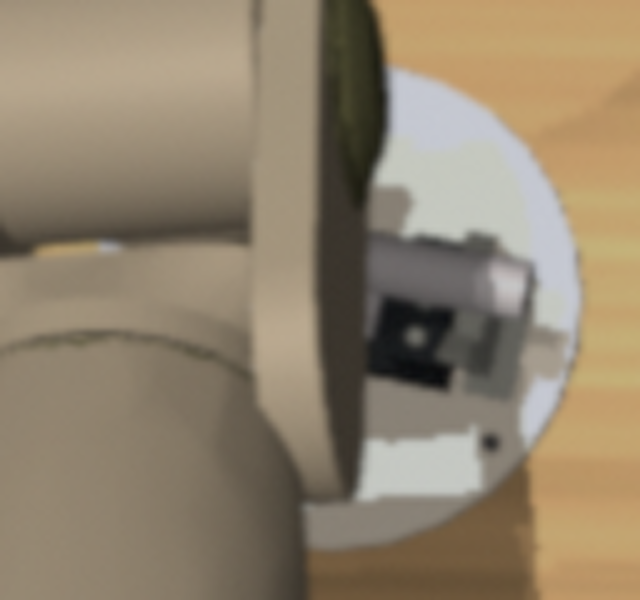

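The side view shows the bar hanging over the module, end at about (412,345); the top view shows its right end at (512,287), perhaps slightly up-image of the notch. Overlaying the model to check the sideways position.

```bash
cat > ov.py <<'E'
from h import *
def L(im,p,P,sc,off,col,cl=False):
    q=((proj(p,P)-off)*np.array(sc)+np.array(sc)/2); cv2.polylines(im,[np.round(q*16).astype(int).reshape(-1,1,2)],cl,col,1,cv2.LINE_AA,4)
def draw(p,x,y,w,h,pose,bar=None):
    sc=(400/w,300/h); im=cv2.resize(p["pixels"][y:y+h,x:x+w],(400,300),interpolation=cv2.INTER_CUBIC)
    cx,cy,a=pose; c,s=np.cos(np.radians(a)),np.sin(np.radians(a)); W=lambda Q:np.array([[cx+c*u-s*v,cy+s*u+c*v,z] for u,v,z in Q])
    th=np.linspace(0,6.28,60); L(im,p,W([(110*np.cos(k),110*np.sin(k),12) for k in th]),sc,(x,y),(0,0,255))
    for sg in(-1,1):
        v=76*sg; L(im,p,W([(-20,v,12),(-20,v,105),(-14,v,95),(-14,v,78),(14,v,78),(14,v,95),(20,v,105),(20,v,12)]),sc,(x,y),(0,255,0),True)
    if bar is not None:
        m=np.array(bar[:3]); d=np.array([-np.sin(np.radians(bar[3])),np.cos(np.radians(bar[3])),0]); e=np.array([d[1],-d[0],0])
        for sg in(-1,1): L(im,p,[m+sg*98*d+12*(np.cos(k)*e+np.sin(k)*np.array([0,0,1])) for k in th],sc,(x,y),(255,0,0))
    return im
E
python3 - <<'E'
from ov import *
l=lambda n:np.load(n,allow_pickle=True).item()
P=(547.1,180,-9.1); b=(548.3,178,136.5,-9.2)
o=np.vstack([np.hstack([draw(l("top0.npy"),160,165,120,90,P),draw(l("t1.npy"),190,165,90,68,P,b)]),np.hstack([draw(l("side0.npy"),160,130,120,110,P),draw(l("s1.npy"),160,115,120,110,P,b)])])
cv2.imwrite("pics/ov.png",o)
E
```

```text
(no output)
```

View pics/ov.png

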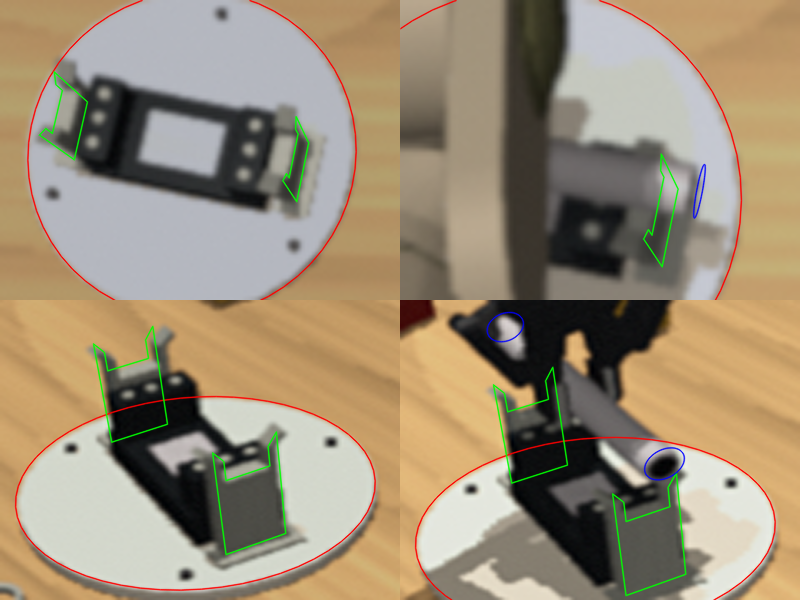

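The overlay shows the plate and near fork matching the model within about 1–2 mm in both views. The bar end agrees in the side view, about 2 mm up-image (+x) in the top view. I'll shift slightly and begin to lower.

Emit:
drive_tool(commands="-0.015 0.02 0 0 0 0 0;0 0 -0.08 0 0 0 0;0 0 -0.08 0 0 0 0;0 0 -0.08 0 0 0 0;0 0 0 0 0 0 0;0 0 0 0 0 0 0;0 0 0 0 0 0 0;0 0 0 0 0 0 0")

```text
time_s: 8.45
eef_pos: [546.7, 179.6, 109.6]
ee_rot: [0.0, 0.761, 0.648, 0.0]
force: [0.4, -0.4, -1.6]
grip_width: 0.257
grip_force: 59.0
```

Emit:
drive_tool(commands="0 0 -0.04 0 0 0 0;0 0 -0.04 0 0 0 0;0 0 -0.04 0 0 0 0;0 0 -0.02 0 0 0 0;0 0 0 0 0 0 0;0 0 0 0 0 0 0;0 0 0 0 0 0 0")

```text
time_s: 9.03
eef_pos: [546.9, 179.5, 95.5]
ee_rot: [0.0, 0.761, 0.648, 0.001]
force: [4.5, 0.4, -1.3]
grip_width: 0.263
grip_force: 59.1
```

Run:
```python
from ov import *
s=capture("side");t=capture("top");S=sense();print(S["eef_pos"],S["force"],S["wrist_torque"])
P=(547.1,180,-9.1); b=(547,179.6,97,-9.2)
c=lambda p,x,y,w,h:cv2.resize(p["pixels"][y:y+h,x:x+w],(400,300),interpolation=cv2.INTER_CUBIC)
cv2.imwrite("pics/ov2.png",np.vstack([np.hstack([c(t,215,180,60,45),draw(t,215,180,60,45,P,b)]),np.hstack([c(s,170,130,100,75),draw(s,170,130,100,75,P,b)])]))
```

```text
[546.85746944 179.57227424  95.56385049] [ 5.68619042 -0.43817952 -1.01954382] [-0.03428743 -0.8478155  -0.29692729]
```

View pics/ov2.png

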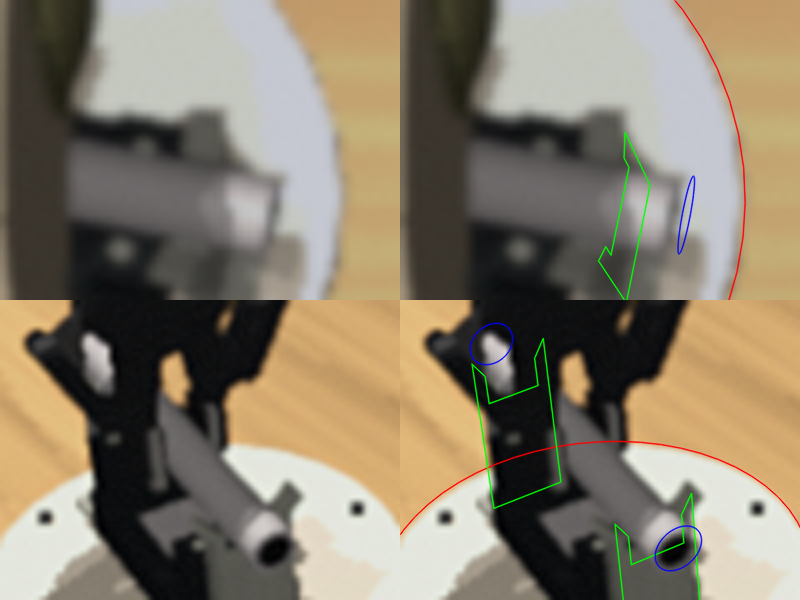

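The bar's ends lie between the prongs at both forks. A force of about +5 N in x and a moment of −0.3 Nm mean the far fork's side is pressing the bar towards +x. Nudging to relieve that, then lowering.

Emit:
drive_tool(commands="0.01 0 0 0 0 -0.01 0;0 0 0 0 0 0 0;0 0 0 0 0 0 0")

```text
time_s: 9.38
eef_pos: [547.0, 179.6, 95.0]
ee_rot: [-0.0, 0.764, 0.646, -0.001]
force: [-0.2, 0.2, -1.2]
grip_width: 0.259
grip_force: 59.0
```

```bash
python3 -c "
from h import *
S=sense();print(S['eef_pos'],S['force'],S['wrist_torque'])"
```

```text
[546.96370119 179.64213186  95.01094719] [-0.20881403  0.19996244 -1.17691666] [ 0.00078684 -0.07920709 -0.05855772]
```

Free now. Lowering to the floor.

Emit:
drive_tool(commands="0 0 -0.02 0 0 0 0;0 0 -0.02 0 0 0 0;0 0 -0.01 0 0 0 0;0 0 -0.01 0 0 0 0;0 0 0 0 0 0 0;0 0 0 0 0 0 0;0 0 0 0 0 0 0")

```text
time_s: 9.97
eef_pos: [547.1, 179.7, 89.7]
ee_rot: [-0.0, 0.764, 0.646, -0.0]
force: [-2.3, -0.9, 5.3]
grip_width: 0.26
grip_force: 59.8
```

Emit:
drive_tool(commands="0 0 -0.007 0 0 0 0;0 0 0 0 0 0 0;0 0 0 0 0 0 0")

```text
time_s: 10.22
eef_pos: [547.2, 179.7, 89.6]
ee_rot: [-0.0, 0.764, 0.645, -0.0]
force: [-5.6, -1.4, 11.2]
grip_width: 0.263
grip_force: 60.4
```

```bash
python3 -c "
from h import *
S=sense();print(S['eef_pos'],S['force'],S['wrist_torque'])"
```

```text
[547.1547109  179.66165268  89.6449892 ] [-5.60002452 -1.41394003 11.16887239] [-0.16844173  0.98898549 -0.02847994]
```

Seated on both floors (about 11 N up, little tilt moment). Releasing slowly.

Emit:
drive_tool(commands="-0.003 0 0.007 0 0 0 0;0 0 0 0 0 0 28;0 0 0 0 0 0 30;0 0 0 0 0 0 32;0 0 0 0 0 0 35;0 0 0 0 0 0 40;0 0 0 0 0 0 45;0 0 0 0 0 0 55;0 0 0 0 0 0 65;0 0 0 0 0 0 75;0 0 0 0 0 0 75;0 0 0 0 0 0 75")

```text
time_s: 11.22
eef_pos: [547.1, 179.6, 89.3]
ee_rot: [-0.0, 0.764, 0.645, -0.0]
force: [-0.7, 0.4, 0.3]
grip_width: 0.752
grip_force: 0.0
```

Emit:
drive_tool(commands="0 0 0.05 0 0 0 75;0 0 0.1 0 0 0 75;0 0 0.2 0 0 0 75;0 0 0.3 0 0 0 75;0 0 0.3 0 0 0 75;0 0 0.3 0 0 0 75;-0.2 -0.3 0.2 0 0 0 75;-0.2 -0.35 0 0 0 0 75;-0.2 -0.35 0 0 0 0 75;-0.2 -0.35 0 0 0 0 75;-0.2 -0.35 0 0 0 0 75;-0.2 -0.35 0 0 0 0 75;0 0 0 0 0 0 75;0 0 0 0 0 0 75")

```text
time_s: 12.38
eef_pos: [426.8, -26.7, 235.4]
ee_rot: [0.001, 0.765, 0.644, 0.001]
force: [0.1, -0.1, 0.3]
grip_width: 0.751
grip_force: 0.0
```

Run:
```python
from ov import *
s=capture("side");t=capture("top");S=sense();print(S["time_s"],S["eef_pos"],S["force"])
P=(547.1,180,-9.1); b=(547.1,180,90,-9.1)
c=lambda p,x,y,w,h:cv2.resize(p["pixels"][y:y+h,x:x+w],(400,300),interpolation=cv2.INTER_CUBIC)
cv2.imwrite("pics/f.png",np.vstack([np.hstack([c(t,160,165,120,90),draw(t,160,165,120,90,P,b)]),np.hstack([c(s,160,130,120,90),draw(s,160,130,120,90,P,b)])]))
```

```text
12.4833 [427.50331858 -25.03465303 234.98403527] [ 0.59522457 -0.1988486  -0.09886281]
```

View pics/f.png

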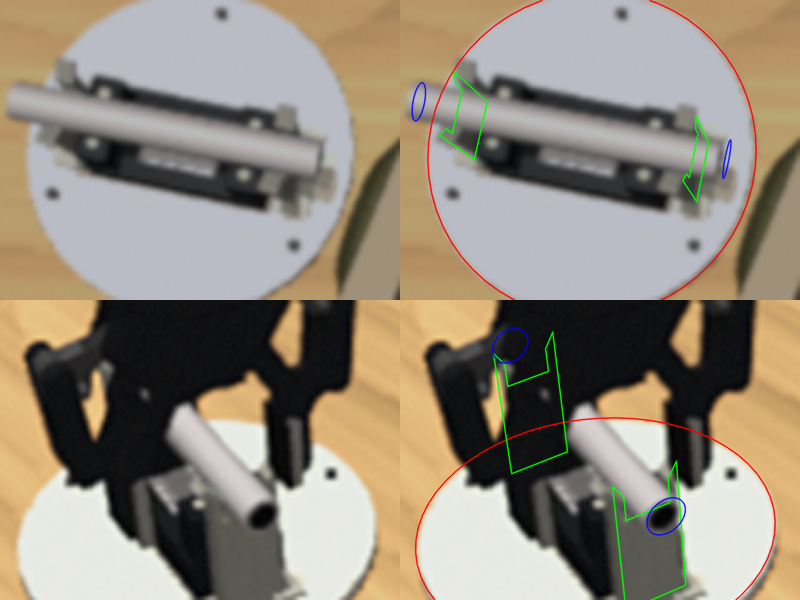

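The top view shows the bar lying between the prongs of both forks, ends at (8,100) and (322,157). That is about 5 mm off centre lengthwise, within the 15 mm allowed. The side view's near end matches the model at 90 mm height, the module has not moved, and the gripper is clear.

```bash
python3 -c "
from rig import *
print(finish_job())"
```

```text
the job is handed in; nothing more can be done
None
```

The bar came out forward from both clips and now rests in both fork notches, about 5 mm off centre lengthwise by camera estimate, with the module seen in place and the gripper clear; the job was handed in at about 12.5 s, but no verdict was returned.

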